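# Check the sprung contacts of a power-supply base along their copper strip

### The job

With the fingers closed, trace the copper strip on the aluminium power-supply base from its end beside the fan to its other end, gently pressing each of the four sprung steel domes in turn part of the way down (about half its travel), one at a time and never down to its stop, and letting it spring back. Between one dome and the next follow the strip with the fingertips low, no more than about 2 cm above the dome tops. Do not shift or lift the base, leave the loose parts on it and around it alone, and finish clear.

Things in the scene. Friction and masses are not known exactly. Their poses are not given: they have to be found in the camera images.
- base: Loose flat aluminium box, 150 (x) by 260 (y) by 20 mm high, about 0.9 kg, any yaw; origin: centre of its underside. On top: a copper strip 8 mm wide, bent like a Z, with four domes at its ends and bends; their x, y on the base (mm): 1 (-30,-90), 2 (-30,-20), 3 (20,30), 4 (20,100). A black fan 40 x 40 x 12 mm is fixed flat beside dome 1. No fixed part is higher than the domes.
- fan (a point): Centre of the upper face of the black square fan, 32 mm above the bench; it marks the end of the strip where the tracing starts.
- dome1_top (a point): Top centre of dome 1 (1st along the strip counted from the fan end): a bright steel plunger 18 mm across with a rounded top, standing 18 mm proud of a black collar (26 mm across, 4 mm high); its top is 42 mm above the bench when up.
- dome1 (a joint): How far dome 1 is pressed straight down, m: 0 up, 0.014 at its stop. A soft spring (about 0.7 N to start, 4 N at the stop) returns it.
- dome2_top (a point): Top centre of dome 2 (2nd along the strip counted from the fan end): a bright steel plunger 18 mm across with a rounded top, standing 18 mm proud of a black collar (26 mm across, 4 mm high); its top is 42 mm above the bench when up.
- dome2 (a joint): How far dome 2 is pressed straight down, m: 0 up, 0.014 at its stop. A soft spring (about 0.7 N to start, 4 N at the stop) returns it.
- dome3_top (a point): Top centre of dome 3 (3rd along the strip counted from the fan end): a bright steel plunger 18 mm across with a rounded top, standing 18 mm proud of a black collar (26 mm across, 4 mm high); its top is 42 mm above the bench when up.
- dome3 (a joint): How far dome 3 is pressed straight down, m: 0 up, 0.014 at its stop. A soft spring (about 0.7 N to start, 4 N at the stop) returns it.
- dome4_top (a point): Top centre of dome 4 (4th along the strip counted from the fan end): a bright steel plunger 18 mm across with a rounded top, standing 18 mm proud of a black collar (26 mm across, 4 mm high); its top is 42 mm above the bench when up.
- dome4 (a joint): How far dome 4 is pressed straight down, m: 0 up, 0.014 at its stop. A soft spring (about 0.7 N to start, 4 N at the stop) returns it.
- gap12 (a point): Point above the copper strip half-way between dome 1 and dome 2, at the height of the dome tops (42 mm above the bench).
- gap23 (a point): Point above the copper strip half-way between dome 2 and dome 3, at the height of the dome tops (42 mm above the bench).
- gap34 (a point): Point above the copper strip half-way between dome 3 and dome 4, at the height of the dome tops (42 mm above the bench).
- transformer_mid (a point): Bystander: a small loose transformer with a yellow wrapped coil, 34 x 34 x 26 mm, standing on the base beside the strip, near dome 3; point half-way up it.
- capacitor_mid (a point): Bystander: a blue can capacitor with a bare metal top, 25 mm across, 36 mm high, standing on the bench beside the base; point half-way up it.
- dish_mid (a point): Bystander: a white plastic dish, 100 mm across, 28 mm high, on the bench beside the base; point half-way up on its axis.
- screwdriver_grip (a point): Bystander: a screwdriver lying on the bench beside the base; point on its handle, at its grip.

How it is judged:
On the way, in this order (a step that is already met when the one before it is completed fails the run):
1. dome 1 is pressed down at least 3 mm by the closed fingertips (their middle within 15 mm of the dome's centre) (value of joint dome1 above 0.003 m and horizontal distance between the grasp point and dome1_top below 0.015 m and contact force between the fingers and base above 0.2 N), for 0.1 s.
2. the fingertips pass low over the strip half-way between dome 1 and dome 2: within 18 mm sideways of the half-way point and no more than about 30 mm above the dome tops (horizontal distance between the grasp point and gap12 below 0.018 m and height (world z) of the grasp point below 0.092 m), for 0.04 s.
3. dome 2 is pressed down at least 3 mm by the closed fingertips (their middle within 15 mm of the dome's centre) (value of joint dome2 above 0.003 m and horizontal distance between the grasp point and dome2_top below 0.015 m and contact force between the fingers and base above 0.2 N), for 0.1 s.
4. the fingertips pass low over the strip half-way between dome 2 and dome 3: within 18 mm sideways of the half-way point and no more than about 30 mm above the dome tops (horizontal distance between the grasp point and gap23 below 0.018 m and height (world z) of the grasp point below 0.092 m), for 0.04 s.
5. dome 3 is pressed down at least 3 mm by the closed fingertips (their middle within 15 mm of the dome's centre) (value of joint dome3 above 0.003 m and horizontal distance between the grasp point and dome3_top below 0.015 m and contact force between the fingers and base above 0.2 N), for 0.1 s.
6. the fingertips pass low over the strip half-way between dome 3 and dome 4: within 18 mm sideways of the half-way point and no more than about 30 mm above the dome tops (horizontal distance between the grasp point and gap34 below 0.018 m and height (world z) of the grasp point below 0.092 m), for 0.04 s.
7. dome 4 is pressed down at least 3 mm by the closed fingertips (their middle within 15 mm of the dome's centre) (value of joint dome4 above 0.003 m and horizontal distance between the grasp point and dome4_top below 0.015 m and contact force between the fingers and base above 0.2 N), for 0.1 s.
At the end, for the whole second after the job is handed in: All four domes have been pressed in order and stand up again (less than 2 mm down), the base lies flat and at rest within 20 mm of where it was, and the loose parts are where they were (within 15 mm; the transformer on the base within 25 mm) (value of joint each of dome1, dome2, dome3, dome4 below 0.002 m and distance of base from where it was at the start of the episode below 0.02 m and linear speed of base below 0.01 m/s and angle between base's own z axis and vertical below 0.05 rad and distance of transformer_mid from where it was at the start of the episode below 0.025 m and distance of each of capacitor_mid, dish_mid, screwdriver_grip from where it was at the start of the episode below 0.015 m); the robot touches nothing.
It fails at once if a dome is pushed down to its stop (more than 13 mm of its 14 mm) (value of joint any of dome1, dome2, dome3, dome4 above 0.013 m).
It fails at once if two domes are pressed at the same time (value of joint each of dome1, dome2 above 0.003 m or value of joint each of dome1, dome3 above 0.003 m or value of joint each of dome1, dome4 above 0.003 m or value of joint each of dome2, dome3 above 0.003 m or value of joint each of dome2, dome4 above 0.003 m or value of joint each of dome3, dome4 above 0.003 m).
It fails at once if the fingers push on the base with more than 20 N (contact force between the fingers and base above 20 N).
It fails at once if the base is shifted more than 20 mm, lifted or tipped (distance of base from where it was at the start of the episode above 0.02 m or height (world z) of base above 0.01 m or angle between base's own z axis and vertical above 0.08 rad).
It fails at once if a loose part is moved (distance of transformer_mid from where it was at the start of the episode above 0.025 m or distance of any of capacitor_mid, dish_mid, screwdriver_grip from where it was at the start of the episode above 0.015 m).
It also fails if it takes over 48 s, if anything falls off the work surface, if the arm or the gripper's body presses on something with over 40 N, if the wrist force passes 120 N, or if a joint passes its speed limit or range.

### The arm

A 6-joint arm with a two-finger parallel gripper is mounted at the origin on the work surface. World frame = base frame: x ahead of the robot, y to its left, z up, the work surface at z = 0. Lengths are in m, angles in rad, forces in N, time in s.
With the tool pointing down it reaches from about 0.425 to 1.125 m from the base axis. Payload 14.9 kg.
Tool frame: the origin (TCP) lies between the finger pads; the fingertips stand manip.nose_length ahead of it and the grasp point (between the pads) lies 8 mm behind it (manip.nose_length is the distance from the TCP to the fingertips, in m); y points along the fingers, z is the direction in which the jaws open and shut, and the axes are right-handed (so a half turn about y gives the same grasp; the last joint's range is limited). The gripper opens to 91 mm and grips with 3 to 60 N. Pads are 32 mm wide; open, the fingers measure 118 mm over their backs; the gripper's body (76 mm by 178 mm) begins 60 mm behind the grasp point.
Start: joints at [-1.215, 0.379, 1.734, -0, 1.028, -0.033], TCP at [0.265, -0.648, 0.225] pointing down, gripper open.
Joint ranges: [-2.77, 2.77], [-0.74, 2.19], [0, 2.66], [-1.06, 4.2], [0.31, 2.87], [-3.08, 3.08]. Speed limits (rad/s): [1.89, 1.89, 2.39, 3.14, 3.14, 3.14].

### API

Orientations are given as a 3x3 rotation matrix whose columns are the frame's x, y, z axes.
In Python, from station import manip gives the robot as it stands.
- The arm moves only by the tool move_arm, never from a script. Its argument "plan" is a list of rows, each a list of 3 entries, a list of its own where there are three numbers: the shift along the world's x, y, z in mm, then the turn, a rotation vector about the world's x, y, z in degrees, then the opening, from -1 (shut) to 1 (fully open). A call has 1 to 12 rows; each row is the pose to reach, as a shift and turn from the pose commanded when the call began; what a row does not reach only later rows make up. A row lasts 1/8 s, in which the tool goes at most 62.5 mm and 10.7 degrees, less where a joint would pass 70% of its speed; a pose out of reach is approached as far as the arm can. A call with a gripper value outside its range is refused whole. The fingers move at their own pace and stop on an object; "newtons" is the grip in N (left out, the last holds). Time passes only in rows, so rows that repeat a pose let the fingers close. It gives the time, the measured TCP pose, the force and the opening at its end, in the units of the state.
- manip.observe(): the state, without advancing time (a new reading comes with each control period).
- manip.read_camera(name): name is "side" or "top" or "wrist"; returns the picture (384x512x3 uint8, blue, green, red); there is no depth.
- manip.camera_params(name): a dict with "K" (3x3 intrinsics, pixels), "D" ([k1, k2, p1, p2, k3] as OpenCV has them; the pictures are not rectified), "cam_to_world" (4x4, takes a point from camera to world coordinates). Camera axes: x right, y down, z forward; pixel columns grow to the right and rows downward; lengths in m; the calibration is good to about 2 mm. A picture is of the moment at which its call begins: read the wrist's pose just before it. camera_params takes no time and is no camera call; for the wrist camera it gives the pose at the moment of the call.
- manip.job_done(): hands the job in, once; it reports no verdict.
Trained networks look in the newest picture that a camera, given by its name, has taken for a name from the list of things; names that differ only in an ending like _2 or _b are one class to them, and where a whole thing is asked for, a point or a joint stands for the part that bears it (a point fixed in the world has none). Each returns a list of dicts, best first, with "p" (0 to 1); they miss things now and then, are a little off and sometimes report something else, mostly with a low value. They report only what shows in the picture. A call takes as long as a camera call.
- manip.find_in(camera, target): "centre" ([x, y, z] in m, in world coordinates, good to about 4 mm: the middle of the surface that is visible of it).
- manip.place_of(camera, target): "centre" ([x, y, z] in m, in world coordinates, good to about 4 mm: a listed point, or the origin of a listed thing).
The state is a dict: "time_s": time; "joint_pos": joint angles; "qvel": joint speeds; "joint_torque": joint torques, N m; "tool_pos": TCP position; "ee_rot": TCP orientation; "contact_force": force on the tool from outside, world axes, zero at the start; "torque": the same for the moment, N m; "finger_gap": opening from 0.0 (shut) to 1.0 (fully open).
Only numpy, scipy, OpenCV 4.12 (cv2) and the standard library are available. Lean on these libraries where they do the work, as an engineer would, in place of code of your own. Each camera call takes 0.05 s, during which the arm holds its last target.

## Working session

There is one attempt and no reset: what is moved stays moved. The work goes in short steps, Python scripts to look and compute and a tool call to move; the robot and the scene stay as the last step left them, time stands still between calls to the robot, and variables do not carry over. Pictures are saved under pics/ and viewed, and the job is handed in when it is done.

Besides the shell and the picture viewer there is one more tool, called as name([rows], argument=value, ...), one row to a line, values as JSON. move_arm: Moves the arm, as the interface text tells. Its arguments: {"type":"object","properties":{"plan":{"type":"array"},"newtons":{"type":"number"}},"required":["plan"]}

```bash
ls; mkdir -p pics; python3 - <<'E'
from station import manip
import cv2
print(manip.observe()); print(manip.nose_length)
for c in ["top","side"]:
    cv2.imwrite(f"pics/{c}0.png",manip.read_camera(c))
    for t in ["base","fan","dome1_top","dome2_top","dome3_top","dome4_top","transformer_mid","capacitor_mid","dish_mid","screwdriver_grip"]:
        print(c,t,[( [round(float(v),4) for v in d["centre"]],round(d["p"],2)) for d in manip.place_of(c,t)][:5])
print(manip.observe()["time_s"])
E
```

```text
pics
{'time_s': 0.0, 'joint_pos': array([-1.21530095e+00,  3.79426193e-01,  1.73478165e+00, -4.87079872e-06,
        1.02849423e+00, -3.32925185e-02]), 'qvel': array([ 0.00054211, -0.00014441, -0.00095183, -0.00053639, -0.00040172,
       -0.00087017]), 'joint_torque': array([ 5.16042455e-04, -7.63718176e+01, -4.34366548e+01,  6.49430486e-02,
        4.24510078e-02, -7.55041401e-05]), 'tool_pos': array([ 0.26521086, -0.64739634,  0.22427549]), 'ee_rot': array([[-9.25368260e-01, -3.90050718e-04,  3.79069165e-01],
       [-3.79069364e-01,  1.03860229e-03, -9.25367677e-01],
       [-3.27617772e-05, -9.99999385e-01, -1.10894587e-03]]), 'contact_force': array([-0.52680372, -0.16100129, -0.82447037]), 'torque': array([ 0.0417047 ,  0.04170409, -0.0052272 ]), 'finger_gap': 1.0001165981372018}
0.011
top base [([0.5967, 0.0724, 0.0005], 0.85), ([0.6935, 0.0449, 0.0319], 0.42)]
top fan [([0.6923, 0.0441, 0.0338], 0.74)]
top dome1_top [([0.6481, -0.0077, 0.0388], 0.61)]
top dome2_top [([0.5919, 0.0319, 0.045], 0.51)]
top dome3_top [([0.5806, 0.1049, 0.0416], 0.64)]
top dome4_top [([0.5303, 0.14
[... 209 characters left out ...]
[([0.6923, 0.1895, 0.0109], 0.86)]
top screwdriver_grip [([0.4912, -0.0485, 0.0154], 0.78)]
side base [([0.5931, 0.073, -0.0011], 0.71), ([0.551, 0.1242, 0.0398], 0.43)]
side fan [([0.6946, 0.043, 0.0312], 0.97)]
side dome1_top [([0.5838, 0.1019, 0.0413], 0.48)]
side dome2_top [([0.5912, 0.0353, 0.0443], 0.68)]
side dome3_top [([0.5858, 0.1025, 0.0442], 0.51), ([0.6997, 0.0402, 0.0315], 0.21)]
side dome4_top [([0.5313, 0.1474, 0.0458], 0.4)]
side transformer_mid [([0.6192, 0.0065, 0.0403], 0.74), ([0.5089, 0.0794, 0.0305], 0.62)]
side capacitor_mid [([0.5506, -0.0332, 0.0178], 0.81)]
side dish_mid [([0.6879, 0.188, 0.0173], 0.67)]
side screwdriver_grip [([0.4862, -0.0493, 0.0112], 0.72)]
1.1
```

View pics/top0.png

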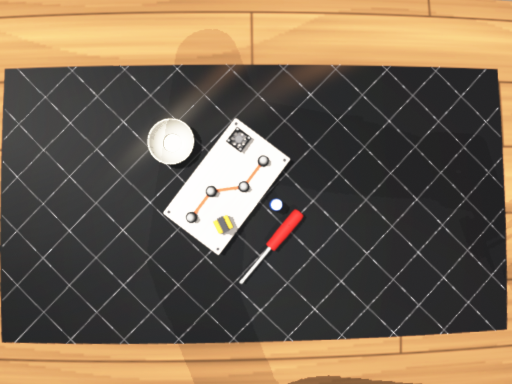

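View pics/side0.png

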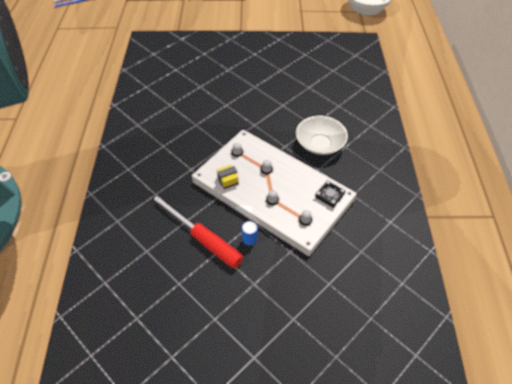

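```bash
cat > fit.py <<'E'
import numpy as np
from scipy.optimize import least_squares
L=np.array([[-30,-90],[-30,-20],[20,30],[20,100]])/1e3
def fit(P):
    f=lambda q:((np.c_[np.cos(q[2])*L[:,0]-np.sin(q[2])*L[:,1]+q[0],np.sin(q[2])*L[:,0]+np.cos(q[2])*L[:,1]+q[1]])-P).ravel()
    r=least_squares(f,[.595,.0725,.9]); return r.x,(f(r.x).reshape(4,2)+P),f(r.x)
E
python3 - <<'E'
from fit import *
from station import manip
import cv2
P=np.array([[.6481,-.0077],[.5916,.0336],[.5833,.103],[.5308,.148]])
q,W,r=fit(P);print(q,np.degrees(q[2]));print(W.round(4),r.round(4))
for c in ["top","side"]:
    im=cv2.imread(f"pics/{c}0.png");cp=manip.camera_params(c);T=np.linalg.inv(cp["cam_to_world"])
    pts=np.c_[W,np.full(4,.042)]
    pix,_=cv2.projectPoints(pts,cv2.Rodrigues(T[:3,:3])[0],T[:3,3],np.array(cp["K"]),np.array(cp["D"]))
    print(c,pix.round(1).reshape(-1,2).tolist(), np.array(cp["cam_to_world"])[:3,3])
    for p in pix.reshape(-1,2): cv2.circle(im,tuple(int(round(v)) for v in p),2,(0,0,255),-1)
    m=pix.reshape(-1,2).mean(0).astype(int)
    x0=max(0,min(m[0]-90,332));y0=max(0,min(m[1]-70,244))
    cv2.imwrite(f"pics/{c}0m.png",cv2.resize(im[y0:y0+140,x0:x0+180],None,fx=4,fy=4)); print(x0,y0)
E
```

```text
[0.59547211 0.07005567 0.90314484] 51.74638786751233
[[ 0.6476 -0.0092]
 [ 0.5926  0.0341]
 [ 0.5843  0.1043]
 [ 0.5293  0.1477]] [-0.0005 -0.0015  0.001   0.0005  0.001   0.0013 -0.0015 -0.0003]
top [[263.2, 160.1], [243.0, 186.3], [209.6, 190.6], [189.1, 217.1]] [0.55111624 0.04987603 0.87901985]
136 118
side [[305.2, 212.4], [271.7, 191.8], [266.3, 161.2], [236.4, 143.6]] [ 0.55940661 -0.48739955  0.7120368 ]
179 107
```

View pics/top0m.png

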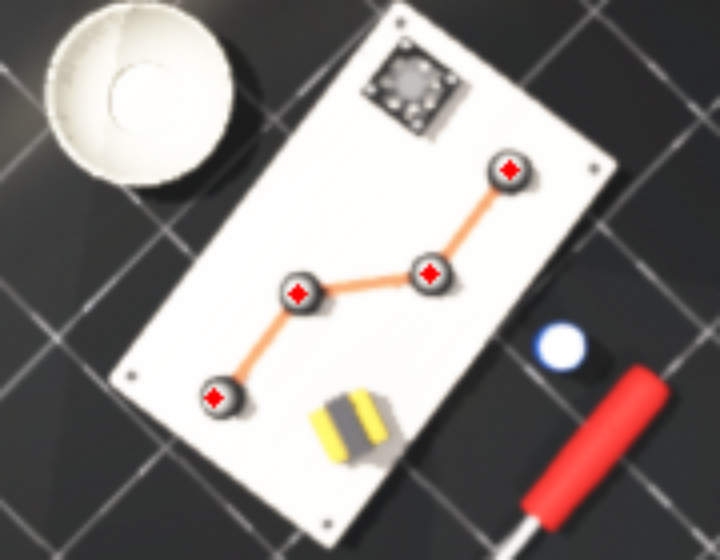

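View pics/side0m.png

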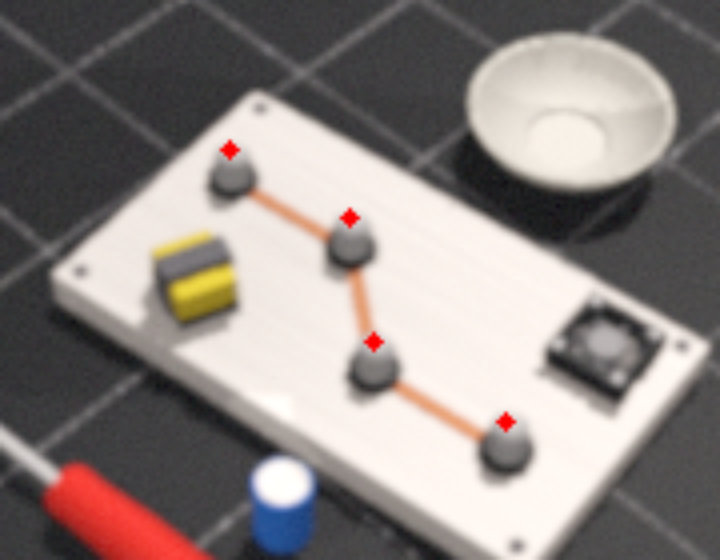

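move_arm([
  [[30, 50, 0], [0, 0, 0], -1],
  [[60, 100, 0], [0, 0, 0], -1],
  [[95, 158, 0], [0, 0, 0], -1],
  [[127, 212, 0], [0, 0, 0], -1],
  [[159, 266, 0], [0, 0, 0], -1],
  [[191, 319, 0], [0, 0, 0], -1],
  [[223, 372, 0], [0, 0, 0], -1],
  [[255, 425, 0], [0, 0, 0], -1],
  [[287, 479, 0], [0, 0, 0], -1],
  [[319, 532, 0], [0, 0, 0], -1],
  [[351, 586, 0], [0, 0, 0], -1],
  [[382, 639, 0], [0, 0, 0], -1],
], newtons=10)

```text
time_s: 2.6
tool_pos: [0.6468, -0.0092, 0.2251]
ee_rot: [[-0.925, 0.0, 0.379], [-0.379, -0.0, -0.925], [-0.0, -1.0, 0.0]]
contact_force: [-0.3, -1.4, -0.3]
finger_gap: 0.002
```

move_arm([
  [[0, 0, -30], [0, 0, 0], -1],
  [[0, 0, -60], [0, 0, 0], -1],
  [[0, 0, -100], [0, 0, 0], -1],
  [[0, 0, -130], [0, 0, 0], -1],
  [[0, 0, -145], [0, 0, 0], -1],
  [[0, 0, -145], [0, 0, 0], -1],
  [[0, 0, -145], [0, 0, 0], -1],
])

```text
time_s: 3.48
tool_pos: [0.6467, -0.0113, 0.0812]
ee_rot: [[-0.925, 0.002, 0.379], [-0.379, -0.0, -0.925], [-0.001, -1.0, 0.001]]
contact_force: [0.4, 0.2, -0.1]
finger_gap: 0.005
```

```bash
python3 - <<'E'
from station import manip
import cv2
for c in ["top","side","wrist"]:
    cv2.imwrite(f"pics/{c}1.png",manip.read_camera(c))
    s=manip.observe(); print(s["time_s"],s["tool_pos"],s["contact_force"],s["finger_gap"],s["ee_rot"].round(3).tolist())
im=cv2.imread("pics/side1.png");cv2.imwrite("pics/side1m.png",cv2.resize(im[107:247,179:359],None,fx=4,fy=4))
E
```

```text
3.525 [ 0.64675215 -0.01129538  0.08129685] [-0.04452221 -0.40896958  0.58754646] 0.00171539412150639 [[-0.925, 0.002, 0.379], [-0.379, -0.0, -0.925], [-0.002, -1.0, 0.001]]
3.575 [ 0.64667783 -0.01128554  0.08124103] [-0.17918844 -0.30523418  0.30968699] 0.006718437266963764 [[-0.925, 0.002, 0.379], [-0.379, -0.0, -0.925], [-0.002, -1.0, 0.001]]
3.625 [ 0.64654393 -0.01127611  0.08107351] [-0.25517972  0.14844661  0.23572927] 0.00046648384657610816 [[-0.925, 0.002, 0.379], [-0.379, -0.0, -0.925], [-0.001, -1.0, 0.001]]
```

View pics/side1m.png

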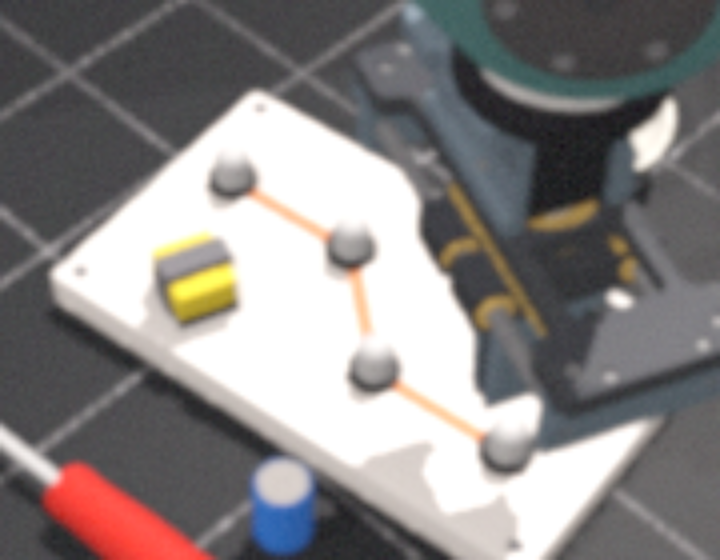

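View pics/wrist1.png

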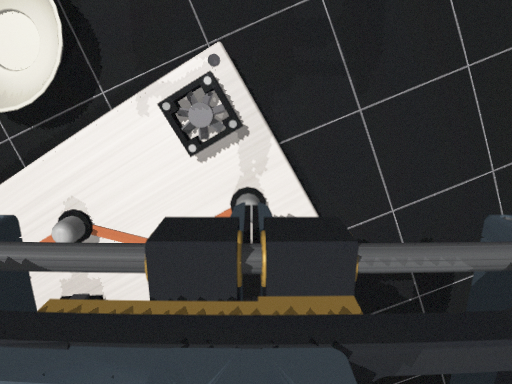

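```bash
python3 - <<'E'
from station import manip
import cv2,numpy as np
pts=np.array([[.6476,-.0092,.042],[.6467,-.0113,.070],[.6467,-.0113,.081],[.5926,.0341,.042]])
for c,b in [("wrist",(150,130)),("side",(215,140))]:
    im=cv2.imread(f"pics/{c}1.png");cp=manip.camera_params(c);T=np.linalg.inv(cp["cam_to_world"])
    pix=cv2.projectPoints(pts,cv2.Rodrigues(T[:3,:3])[0],T[:3,3],np.array(cp["K"]),np.array(cp["D"]))[0].reshape(-1,2)
    print(c,pix.round(1).tolist())
    for p,k in zip(pix,[(0,0,255),(0,255,0),(255,0,0),(0,0,255)]): cv2.circle(im,tuple(int(round(v)) for v in p),1,k,-1)
    cv2.imwrite(f"pics/{c}1p.png",cv2.resize(im[b[1]:b[1]+120,b[0]:b[0]+160],None,fx=5,fy=5))
E
```

```text
wrist [[249.7, 212.3], [252.4, 230.4], [252.5, 237.9], [161.5, 259.7]]
side [[305.2, 212.4], [306.2, 203.4], [306.8, 199.3], [271.7, 191.8]]
```

View pics/wrist1p.png

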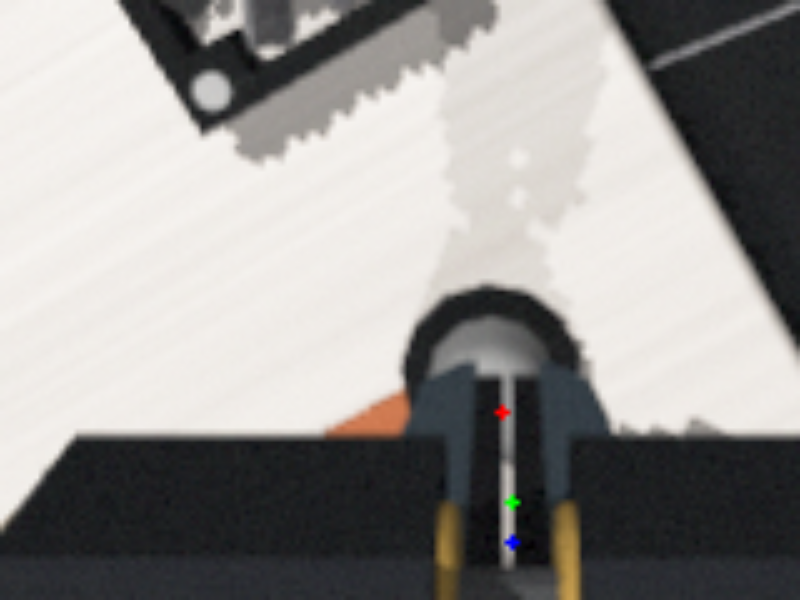

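View pics/side1p.png

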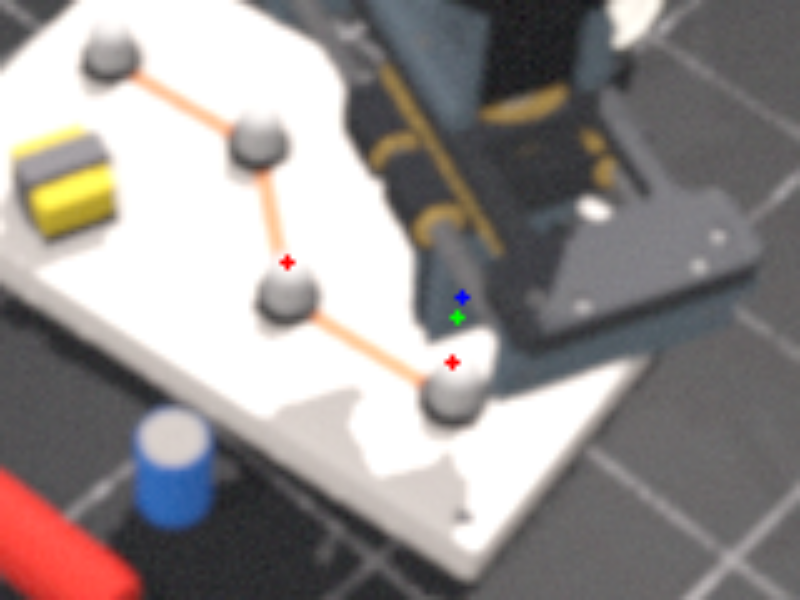

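move_arm([
  [[1, 1, -12], [0, 0, 0], -1],
  [[1, 2, -22], [0, 0, 0], -1],
  [[1, 2, -27], [0, 0, 0], -1],
  [[1, 2, -31], [0, 0, 0], -1],
  [[1, 2, -31], [0, 0, 0], -1],
  [[1, 2, -31], [0, 0, 0], -1],
])

```text
time_s: 4.38
tool_pos: [0.647, -0.0092, 0.0492]
ee_rot: [[-0.925, 0.0, 0.379], [-0.379, 0.0, -0.925], [-0.0, -1.0, 0.0]]
contact_force: [-1.4, 0.0, 1.2]
finger_gap: 0.005
```

```bash
python3 - <<'E'
from station import manip
import cv2,numpy as np
F=[];Z=[]
for i in range(6):
    cv2.imwrite(f"pics/side2.png",manip.read_camera("side"))
    s=manip.observe(); F.append(s["contact_force"]);Z.append(s["tool_pos"])
print(np.mean(F,0),np.std(F,0),np.mean(Z,0))
im=cv2.imread("pics/side2.png");cv2.imwrite("pics/side2m.png",cv2.resize(im[140:260,215:375],None,fx=5,fy=5))
E
```

```text
[-1.08089923  0.13996974  2.04945715] [0.45585097 0.5037528  0.4691886 ] [ 0.64701808 -0.00926053  0.04915415]
```

View pics/side2m.png

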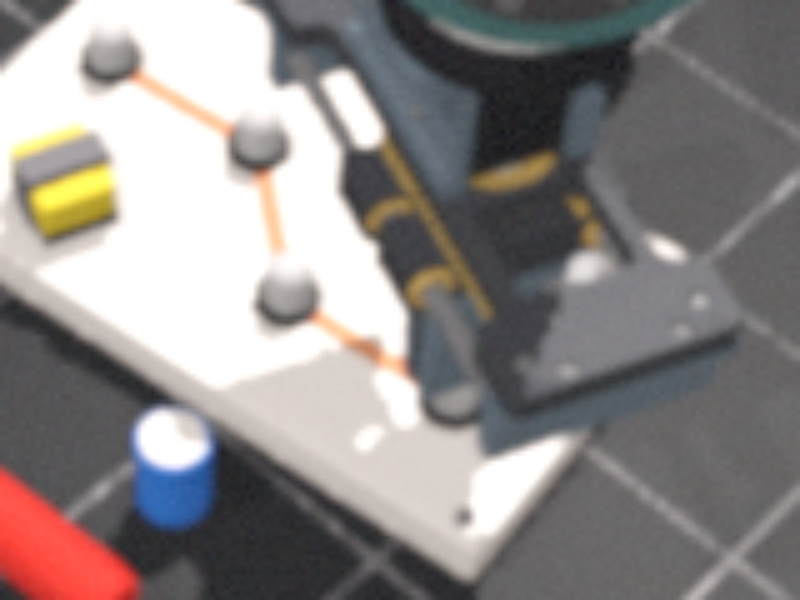

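move_arm([
  [[0, 0, -3], [0, 0, 0], -1],
  [[0, 0, -3], [0, 0, 0], -1],
  [[0, 0, -3], [0, 0, 0], -1],
  [[0, 0, 5], [0, 0, 0], -1],
  [[0, 0, 16], [0, 0, 0], -1],
  [[-14, 11, 16], [0, 0, 0], -1],
  [[-27, 22, 16], [0, 0, 0], -1],
  [[-27, 22, 16], [0, 0, 0], -1],
  [[-41, 33, 16], [0, 0, 0], -1],
  [[-55, 43, 16], [0, 0, 0], -1],
  [[-55, 43, 16], [0, 0, 0], -1],
  [[-55, 43, 16], [0, 0, 0], -1],
])

```text
time_s: 6.18
tool_pos: [0.5922, 0.0338, 0.0651]
ee_rot: [[-0.925, 0.0, 0.379], [-0.379, -0.0, -0.925], [-0.0, -1.0, 0.0]]
contact_force: [-0.6, 0.1, 0.6]
finger_gap: 0.004
```

```bash
cat > look.py <<'E'
from station import manip
import cv2,numpy as np,sys
n=sys.argv[1]
F=[];Z=[]
for i in range(5):
    im=manip.read_camera("side" if i<4 else "top"); 
    if i>2: cv2.imwrite(f"pics/{'side' if i<4 else 'top'}{n}.png",im)
    s=manip.observe(); F.append(s["contact_force"]);Z.append(s["tool_pos"])
print(s["time_s"],np.mean(F,0).round(2),np.mean(Z,0).round(4))
im=cv2.imread(f"pics/side{n}.png");cv2.imwrite(f"pics/side{n}m.png",cv2.resize(im[110:260,180:380],None,fx=4,fy=4))
E
python3 look.py 3
```

```text
6.425 [0.29 0.18 0.2 ] [0.5923 0.0336 0.065 ]
```

View pics/side3m.png

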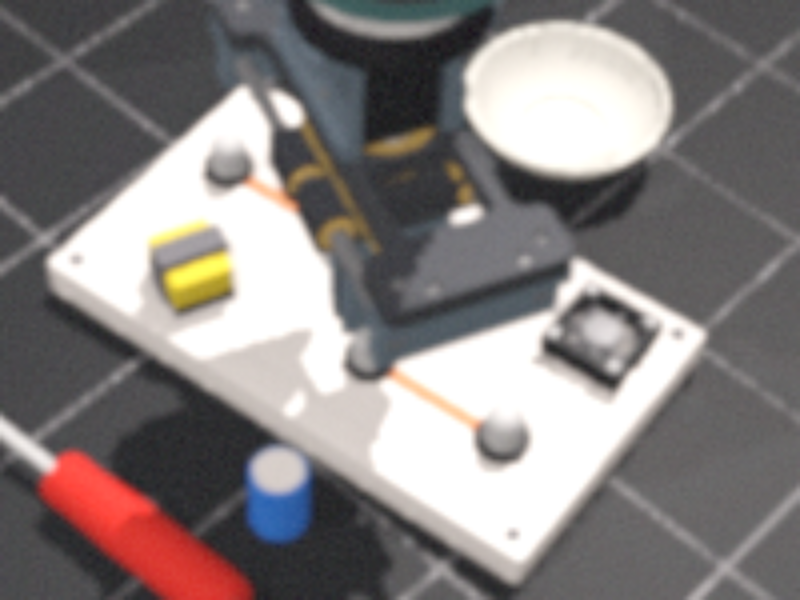

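move_arm([
  [[0, 0, -8], [0, 0, 0], -1],
  [[0, 0, -13], [0, 0, 0], -1],
  [[0, 0, -16], [0, 0, 0], -1],
  [[0, 0, -19], [0, 0, 0], -1],
  [[0, 0, -19], [0, 0, 0], -1],
  [[0, 0, -19], [0, 0, 0], -1],
])

```text
time_s: 7.18
tool_pos: [0.5919, 0.0337, 0.046]
ee_rot: [[-0.925, -0.0, 0.379], [-0.379, -0.0, -0.925], [0.0, -1.0, -0.0]]
contact_force: [-1.4, -1.5, 2.6]
finger_gap: 0.004
```

```bash
python3 look.py 4
```

```text
7.425 [-1.15 -1.04  1.78] [0.5919 0.0337 0.046 ]
```

View pics/side4m.png

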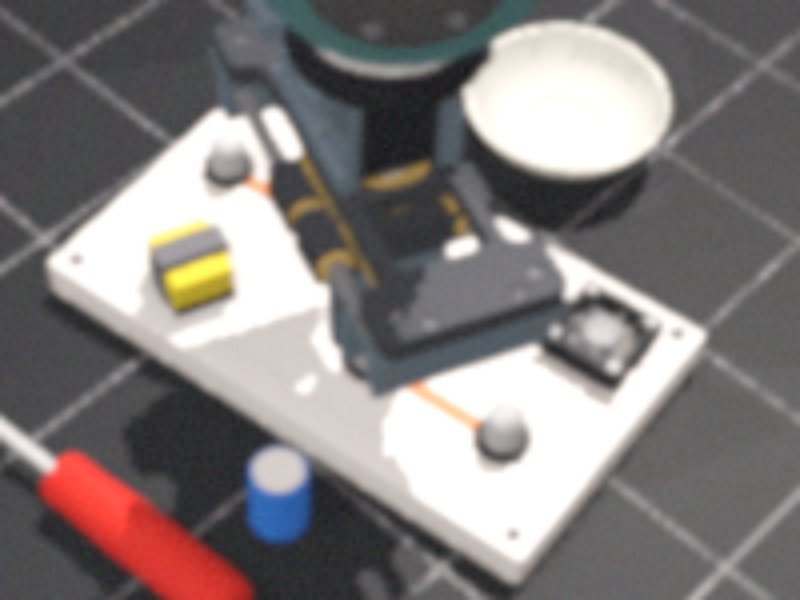

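move_arm([
  [[0, 0, 8], [0, 0, 0], -1],
  [[0, 0, 19], [0, 0, 0], -1],
  [[-2, 15, 19], [0, 0, 0], -1],
  [[-3, 30, 19], [0, 0, 0], -1],
  [[-4, 36, 19], [0, 0, 0], -1],
  [[-5, 45, 19], [0, 0, 0], -1],
  [[-6, 60, 19], [0, 0, 0], -1],
  [[-7, 70, 19], [0, 0, 0], -1],
  [[-7, 70, 19], [0, 0, 0], -1],
  [[-7, 70, 19], [0, 0, 0], -1],
])

```text
time_s: 8.68
tool_pos: [0.5849, 0.1037, 0.0649]
ee_rot: [[-0.925, -0.0, 0.379], [-0.379, -0.0, -0.925], [0.0, -1.0, 0.0]]
contact_force: [0.1, 0.2, -0.3]
finger_gap: 0.007
```

```bash
python3 look.py 5
```

```text
8.925 [-0.24 -0.1   0.41] [0.5849 0.1035 0.0649]
```

View pics/side5m.png

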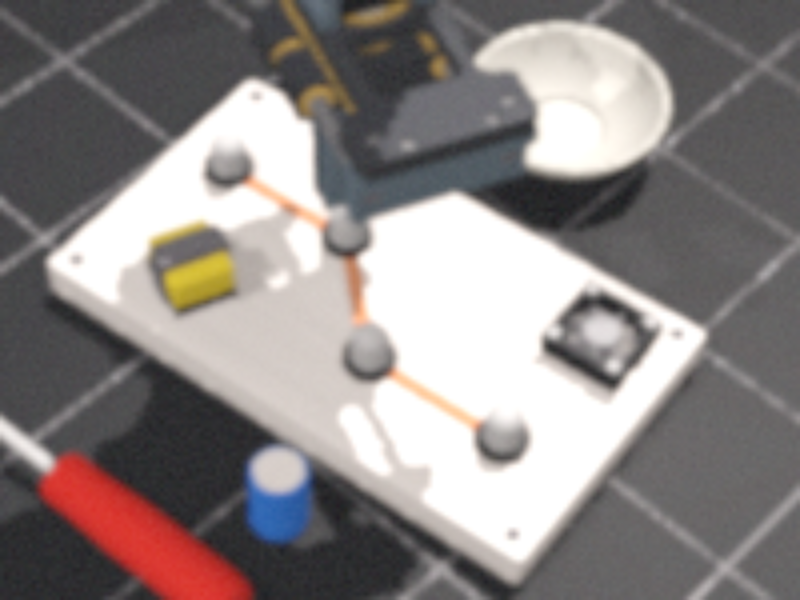

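move_arm([
  [[0, 0, -8], [0, 0, 0], -1],
  [[0, 0, -13], [0, 0, 0], -1],
  [[0, 0, -16], [0, 0, 0], -1],
  [[0, 0, -19], [0, 0, 0], -1],
  [[0, 0, -19], [0, 0, 0], -1],
  [[0, 0, -19], [0, 0, 0], -1],
])

```text
time_s: 9.68
tool_pos: [0.5849, 0.1037, 0.046]
ee_rot: [[-0.925, -0.0, 0.379], [-0.379, -0.0, -0.925], [0.0, -1.0, 0.0]]
contact_force: [-0.9, -1.7, 1.6]
finger_gap: 0.003
```

```bash
python3 look.py 6
```

```text
9.925 [-1.37 -0.66  2.34] [0.5849 0.1037 0.046 ]
```

move_arm([
  [[0, 0, 8], [0, 0, 0], -1],
  [[0, 0, 19], [0, 0, 0], -1],
  [[-14, 11, 19], [0, 0, 0], -1],
  [[-27, 22, 19], [0, 0, 0], -1],
  [[-27, 22, 19], [0, 0, 0], -1],
  [[-41, 33, 19], [0, 0, 0], -1],
  [[-55, 44, 19], [0, 0, 0], -1],
  [[-55, 44, 19], [0, 0, 0], -1],
  [[-55, 44, 19], [0, 0, 0], -1],
])

```text
time_s: 11.05
tool_pos: [0.53, 0.1479, 0.065]
ee_rot: [[-0.925, 0.0, 0.379], [-0.379, 0.0, -0.925], [-0.0, -1.0, 0.0]]
contact_force: [1.1, 0.6, 0.3]
finger_gap: 0.004
```

```bash
python3 look.py 7
```

```text
11.3 [-0.16  0.04 -0.03] [0.5302 0.1476 0.065 ]
```

View pics/side7m.png

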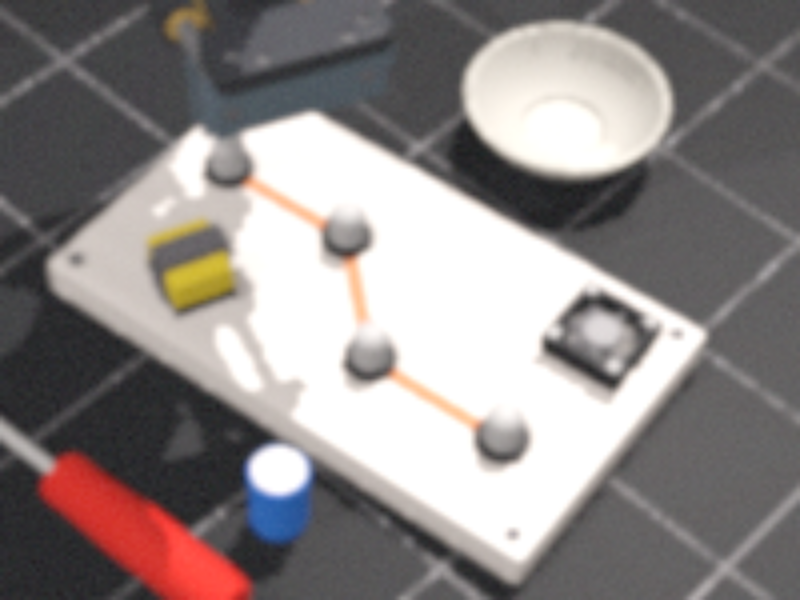

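move_arm([
  [[1, 0, -8], [0, 0, 0], -1],
  [[1, 0, -13], [0, 0, 0], -1],
  [[1, 0, -16], [0, 0, 0], -1],
  [[1, 0, -19], [0, 0, 0], -1],
  [[1, 0, -19], [0, 0, 0], -1],
  [[1, 0, -19], [0, 0, 0], -1],
])

```text
time_s: 12.05
tool_pos: [0.5309, 0.1478, 0.046]
ee_rot: [[-0.925, -0.0, 0.379], [-0.379, -0.0, -0.925], [0.0, -1.0, 0.0]]
contact_force: [-0.1, -1.6, 2.2]
finger_gap: 0.003
```

```bash
python3 look.py 8
```

```text
12.3 [-0.21 -1.5   2.63] [0.5309 0.1477 0.046 ]
```

View pics/side8m.png

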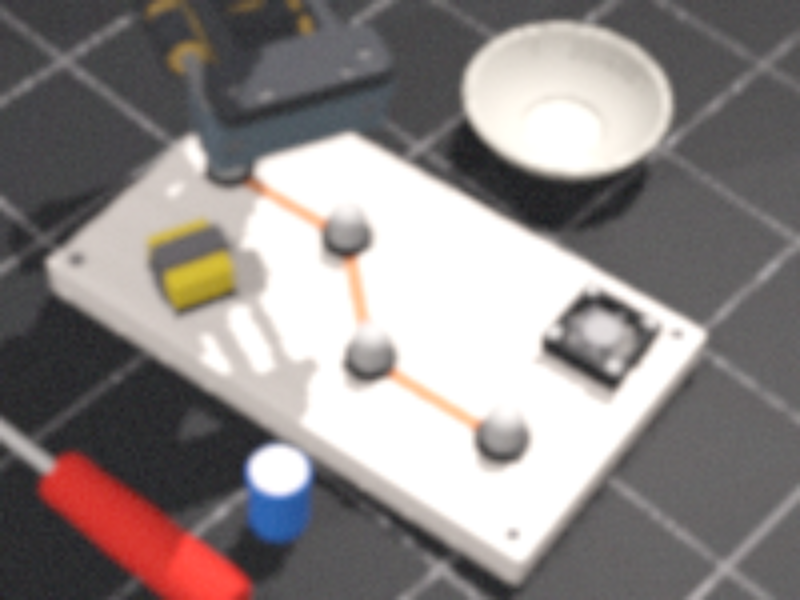

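move_arm([
  [[0, 0, 8], [0, 0, 0], -1],
  [[0, 0, 25], [0, 0, 0], -1],
  [[0, 0, 60], [0, 0, 0], -1],
  [[0, 0, 110], [0, 0, 0], -1],
  [[0, 0, 160], [0, 0, 0], -1],
  [[0, 0, 180], [0, 0, 0], -1],
  [[0, 0, 180], [0, 0, 0], -1],
  [[0, 0, 180], [0, 0, 0], -1],
  [[0, 0, 180], [0, 0, 0], -1],
])

```text
time_s: 13.42
tool_pos: [0.5303, 0.1476, 0.2249]
ee_rot: [[-0.925, -0.002, 0.379], [-0.379, -0.0, -0.925], [0.002, -1.0, -0.0]]
contact_force: [0.5, -0.9, -1.0]
finger_gap: 0.004
```

```bash
python3 look.py 9; python3 - <<'E'
import cv2,numpy as np
a=cv2.imread("pics/side0.png").astype(int);b=cv2.imread("pics/side9.png").astype(int)
r=cv2.imread("pics/side9.png")[110:260,180:380]; o=cv2.imread("pics/side0.png")[110:260,180:380]
cv2.imwrite("pics/cmp9.png",cv2.resize(np.vstack([o,r]),None,fx=2,fy=2))
for n,(y0,y1,x0,x1) in dict(cap=(220,248,240,260),scr=(195,270,155,245),fan=(175,210,312,350)).items():
    g=lambda i: cv2.cvtColor(i.astype(np.uint8),cv2.COLOR_BGR2GRAY)[y0:y1,x0:x1].astype(float)
    print(n,cv2.phaseCorrelate(g(a),g(b)))
E
```

```text
13.675 [-0.28 -0.11  0.12] [0.5306 0.1477 0.2252]
cap ((0.21585540007487225, -0.1545480355718052), 0.9903102384169756)
scr ((-0.08756924318065273, 0.5715929178288022), 0.8973679768829205)
fan ((0.06899014317162866, 0.006872840243364209), 0.9644193457961173)
```

View pics/cmp9.png

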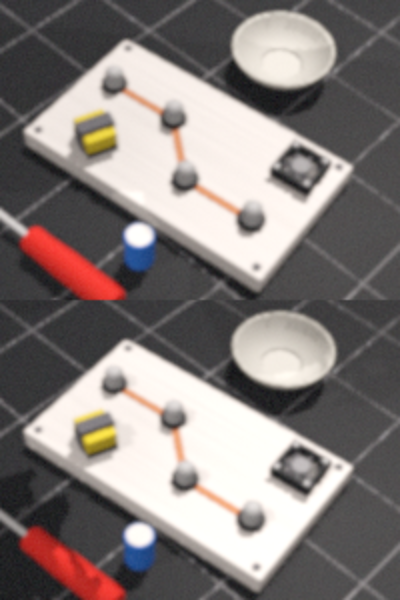

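The before and after pictures match: all four domes are up, and nothing has moved.

```bash
python3 -c "
from station import manip
print(manip.job_done())"
```

```text
the job is handed in; nothing more can be done
None
```

I pressed domes 1 to 4 in order with the fingers closed, then raised the arm about 18 cm above the base and handed the job in at about 13.7 s. The hand-in reports no verdict.

- **Press depth:** each press went to a tool height of about 46 mm, which by geometry is about 7 mm of the 14 mm travel. The vertical force averaged 1.8, 2.3 and 2.6 N on domes 2 to 4. For dome 1 I measured 2.0 N at about 4 mm down. I then commanded 3 mm more but took no reading at the bottom.
- **Path:** between domes the fingertips followed the strip at about 54 mm above the bench, roughly 12 mm above the dome tops.
- **Last checks:** in the before and after side pictures, all four domes are up. The fan (fixed to the base) and the capacitor match to within 0.3 pixel. The screwdriver patch gave 0.6 pixel with a gripper shadow on it. I compared the transformer and dish by eye only and saw no change. The tool force was near zero with the arm raised.
- **Disagreements:** the networks gave a few wrong first hits: a wrong dome 1 in the side view, and a wrong capacitor and transformer in one view each. I set those aside using the pictures and a fit of the base layout, which left errors of 1.5 mm or less.

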